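Fit and lock the slip bushing in the drill jig

TASK

Set the drill jig up for its large hole: take the slip bushing with the wider bore out of the wooden rack, turn it so that the flat on its head faces the lock screw on the jig, and seat it fully home in the hole of the jig plate. Then twist it clockwise, seen from above, until the lock screw's head stops it and holds it down, and let go. The narrow-bored bushing stays in the rack.

Things in the scene. Friction and masses are not known exactly. Their poses are not given: they have to be found in the camera images.
- wide_head (a point): Slip bushing with the WIDE bore (17 mm), to be fitted: body 26 mm across, 24 mm long, foot tapered 3 mm over 6 mm; on top a knurled head 48 mm across, 22 mm tall. Stands in an end hole of the rack, turned any way. Point: on its axis, half-way up the head, 11 mm above the head's underside (47 mm above the table at the start). z: axis, up; x: squarely towards the flat on the head.
- wide_flat (a point): Middle of the flat of that head, 17.3 mm out from wide_head along x; the flat runs the head's full height. From it anticlockwise (from above) to 84 degrees the head's upper 14 mm are milled away to 17.3 mm from the axis, leaving a ledge 8 mm high that ends in a stop wall. From 84 to 316 degrees the rim is full height: grip there.
- narrow_head (a point): The other bushing, with the NARROW bore (8 mm), otherwise the same shape and size, in the rack's other end hole, 124 mm away; it stays there. Point and axes as for wide_head.
- rack: Fixed wooden block 74 x 196 x 36 mm with three holes of 30 mm in a row along its y, 62 mm apart; the bushings stand in the two end holes, heads resting on its top. Origin: centre of its underside, on the table.
- jig_seat (a point): Centre of the mouth of the through hole (27.4 mm, chamfered 1.5 mm) in the jig plate's top, 48 mm above the table. x: level, towards the lock screw; z: up. A bushing that is home rests its head on the plate, head centre 11 mm above this point. It goes down only with its flat facing the screw within about 15 degrees; twisted clockwise from there it stops after about 61 degrees.
- jig: The fixed drill jig: steel plate 112 (x) x 162 (y) x 20 mm on two rails over a dark base plate 176 x 200 mm, a rusty gusset plate between; top flat at 48 mm but for the lock screw. Origin: on the table, under the hole's axis; axes as jig_seat.
- lock_screw (a point): Centre of the top of the jig's lock screw, 30.5 mm from the hole's axis along jig_seat's x. Round head 24 mm across, 5 mm thick, from 10 to 15 mm above the plate, on a shank 10 mm thick. It never moves; a bushing's 8 mm ledge slides under its head.
There are look-alikes about, which are no part of the job. Leave any green or pink look-alike of the part that bears wide_head alone.

How it is judged (in metres and radians):
On the way, in this order (a step that is already met when the one before it is completed fails the run):
1. the wide-bored bushing sits fully home in the jig's hole, its flat past the lock screw (z of wide_head in the frame of jig_seat below 0.013 m and horizontal distance between wide_head and jig_seat below 0.003 m and y of wide_flat in the frame of jig_seat above -0.009 m), for 0.1 s.
2. it has been twisted clockwise so that the lock screw's head stands over its ledge (y of wide_flat in the frame of jig_seat below -0.0124 m), for 0.2 s.
At the end, for the whole second after the job is handed in: The wide-bored bushing is upright and home in the jig's hole (head within 2 mm of the plate, axis within 3 mm of the hole's), twisted at least 46 degrees clockwise from flat-facing-screw, so that the screw's head stands over its ledge; the narrow one is within 20 mm of its start (z of wide_head in the frame of jig_seat below 0.013 m and horizontal distance between wide_head and jig_seat below 0.003 m and y of wide_flat in the frame of jig_seat below -0.0124 m and angle between wide_head's own z axis and vertical below 0.08 rad and distance of narrow_head from where it was at the start of the episode below 0.02 m); the robot touches nothing.
It also fails if it takes over 48 s, if anything falls off the work surface, if the arm or the gripper's body presses on something with over 40 N, if the wrist force passes 120 N, or if a joint passes its speed limit or range.

ROBOT

A 7-joint arm with a two-finger parallel gripper is mounted at the origin on a cart in front of the work surface, level with it; the furniture and walls round the work are solid. World frame = base frame: x ahead of the robot, y to its left, z up, the work surface at z = 0. Lengths are in mm, angles in rad, forces in N, time in s.
With the tool pointing down it reaches from about 375 to 925 mm from the base axis. Payload 3.1 kg.
Tool frame: the origin (TCP) lies between the finger pads; the fingertips stand 25 mm ahead of it and the grasp point (between the pads) lies 6 mm ahead of it; z points along the fingers, y is the direction in which the jaws open and shut (so a half turn about z gives the same grasp; the last joint's range is limited). The gripper opens to 85 mm and grips with 20 to 120 N. Pads are 22 mm wide; open, the fingers measure 114 mm over their backs; the gripper's body (76 mm by 85 mm) begins 54 mm behind the grasp point. The pads swing forward as they close: fully open they stand 13 mm farther back than shut.
Start: joints at [-1.428, 0.383, 0.044, 1.598, -0.018, 1.161, -0.05], TCP at [154.988, 631.254, 221.769] pointing down, gripper open.
Joint ranges: [-2.61, 2.61], [-0.41, 2.15], [-1.48, 1.57], [0, 2.5], [-1.57, 4.71], [0.05, 1.97], [-2.85, 2.85]. Speed limits (rad/s): [2.79, 2.79, 3.14, 3.14, 3.14, 3.14, 3.14].

INTERFACE

Orientations are given as [roll, pitch, yaw] about the fixed x, y, z axes, in that order (R = Rz(yaw) Ry(pitch) Rx(roll)).
In Python, from rig import env gives the robot as it stands. The module is installed in compiled form; this text tells all that it offers.
- The arm moves only by the shell command python3 -m handwheel 'ROWS' [FORCE]. ROWS is JSON, a list of rows, each a list of 7 numbers: the shift along the tool's x, y, z in m, then the turn, a rotation vector about the tool's x, y, z in degrees, then the opening, from -1 (shut) to 1 (fully open). A call has exactly 5 rows; each row is the pose to reach, as a shift and turn from the pose commanded when the call began, along the tool's axes at that moment; what a row does not reach only later rows make up. A row lasts 1/10 s, in which the tool goes at most 50 mm and 8.59 degrees, less where a joint would pass 70% of its speed; a pose out of reach is approached as far as the arm can. A call with a gripper value outside its range is refused whole. The fingers move at their own pace and stop on an object; FORCE is the grip in N (left out, the last holds). Time passes only in rows, so rows that repeat a pose let the fingers close, or fill a call up. It gives the time, the measured TCP pose, the force and the opening at its end, in the units of the state.
- env.state(): the state, without advancing time (a new reading comes with each control period).
- env.read_camera(name): name is "scene" or "top" or "wrist"; returns a dict with "frame" (400x640x3 uint8, blue, green, red), "fx", "fy", "cx", "cy" (pixels), "origin" and "rotation" of the camera in the world; the wrist camera has in their place "mount" (4x4, takes a point from camera to tool coordinates, whose origin is the TCP and whose axes are the flange's). Camera axes: x right, y up, looking along -z (the intrinsics and any distortion apply to the point x, -y, -z); pixel columns grow to the right and rows downward; lengths in mm; the calibration is good to about 2 mm. The wrist camera is an equidistant fisheye: a pixel r from the principal point sees the ray r / f radians off the axis. A picture is of the moment at which its call begins: read the wrist's pose just before it. There is no depth.
- env.finish_job(): hands the job in, once; it reports no verdict.
Trained networks look in a picture, given as the dict that the camera call returned (one of the last four; its "shot" number tells which), for a name from the list of things; names that differ only in an ending like _2 or _b are one class to them, and where a whole thing is asked for, a point or a joint stands for the part that bears it (a point fixed in the world has none). Each returns a list of dicts, best first, with "conf" (0 to 1); they miss things now and then, are a little off and sometimes report something else, mostly with a low value. They report only what shows in the picture. A call takes as long as a camera call. They do not tell look-alikes from the thing itself.
- env.find_in(target, picture): "xy" ([column, row] in pixels, amid what is visible of it).
- env.silhouettes(target, picture): "pixels" (400x640 bool, what is visible of it) and "xy" ([column, row] in pixels, amid what is visible of it).
The state is a dict: "t": time; "joint_positions": joint angles; "dq": joint speeds; "joint_torque": joint torques, N m; "position": TCP position; "tool_rot": TCP orientation; "contact_force": force on the tool from outside, world axes, zero at the start; "torque": the same for the moment, N m; "gripper_width": finger opening in mm.
Only numpy, scipy, OpenCV 4.12 (cv2) and the standard library are available. Lean on these libraries where they do the work, as an engineer would, in place of code of your own. Each camera call takes 0.05 s, during which the arm holds its last target.

## Working session

There is one attempt and no reset: what is moved stays moved. The work goes in short steps, Python scripts to look and compute and a shell command to move; the robot and the scene stay as the last step left them, time stands still between calls to the robot, and variables do not carry over. Pictures are saved under pics/ and viewed, and the job is handed in when it is done.

```bash
mkdir -p pics; ls
cat > h.py <<'E'
import numpy as np, cv2
from rig import env
from scipy.spatial.transform import Rotation as R
def T(st):
    M=np.eye(4); M[:3,:3]=R.from_euler('xyz',st['tool_rot']).as_matrix(); M[:3,3]=st['position']; return M
E
python3 - <<'E'
from h import *
s=env.state(); print(s)
for n in ["scene","top","wrist"]:
    p=env.read_camera(n); cv2.imwrite(f'pics/a_{n}.png',p['frame'])
    print(n,{k:v for k,v in p.items() if k!='frame'})
    for t in ["wide_head","narrow_head","rack","jig","lock_screw","jig_seat","wide_flat"]:
        try: print(t,[(np.round(d['xy']),round(d['conf'],2)) for d in env.find_in(t,p)])
        except Exception as e: print(t,e)
print(env.state()['t'])
E
```

```text
pics
{'t': 0.0, 'joint_positions': array([-1.42781023,  0.38384894,  0.04383987,  1.59961566, -0.01791221,
        1.16117252, -0.04988794]), 'dq': array([-1.63802448e-03, -7.77025309e-04, -2.25586215e-03, -3.62828116e-04,
       -1.11612316e-03,  6.58185745e-04, -3.38453994e-05]), 'joint_torque': array([-8.47611009e-04, -4.33456922e+01,  1.02391597e+00, -2.49517304e+01,
        1.05915772e-02,  1.12321074e-02, -8.58752259e-06]), 'position': array([154.77715505, 630.29316662, 220.3589537 ]), 'tool_rot': array([-3.13894418e+00,  1.34168144e-04,  2.90088750e+00]), 'contact_force': array([0.68735055, 0.35614428, 0.07546173]), 'torque': array([-0.02319513,  0.0131844 , -0.01244731]), 'gripper_width': 85.15438125146184}
scene {'fx': 485.7107720448329, 'fy': 485.7107720448329, 'cx': 310.99612722812054, 'cy': 196.8639702690255, 'origin': array([   8.31591549, -442.78881509,  571.75112998]), 'rotation': array([ 1.02747324,  0.02341811, -0.70320744]), 'shot': 1}
wide_head [(array([347., 204.]), 0.97), (array([212., 169.]), 0.83), (array([287., 204.]), 0.69), (array([286., 166.]), 0.62), (arra
[... 962 characters left out ...]
0.55)]
wrist {'fx': 309.70691628693146, 'fy': 309.70691628693146, 'cx': 318.99046268541576, 'cy': 201.52590769969476, 'mount': array([[ 2.46017036e-04,  9.57968255e-01,  2.86874123e-01,
         7.42833320e+01],
       [ 9.99999962e-01, -1.99295843e-04, -1.92063106e-04,
        -7.39496440e-01],
       [-1.26817539e-04,  2.86874159e-01, -9.57968267e-01,
        -1.52095189e+02],
       [ 0.00000000e+00,  0.00000000e+00,  0.00000000e+00,
         1.00000000e+00]]), 'shot': 3}
wide_head [(array([ 68., 365.]), 0.25)]
narrow_head []
rack [(array([170., 385.]), 0.86)]
jig [(array([ 64., 365.]), 0.75)]
lock_screw [(array([ 65., 365.]), 0.65)]
jig_seat [(array([ 65., 364.]), 0.65)]
wide_flat []
1.2
```

View pics/a_scene.png

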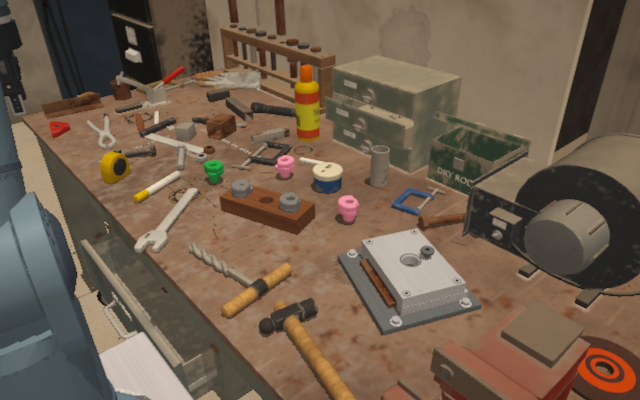

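View pics/a_top.png

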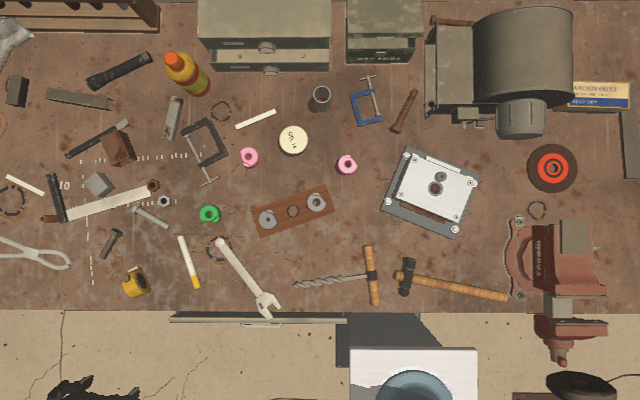

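View pics/a_wrist.png

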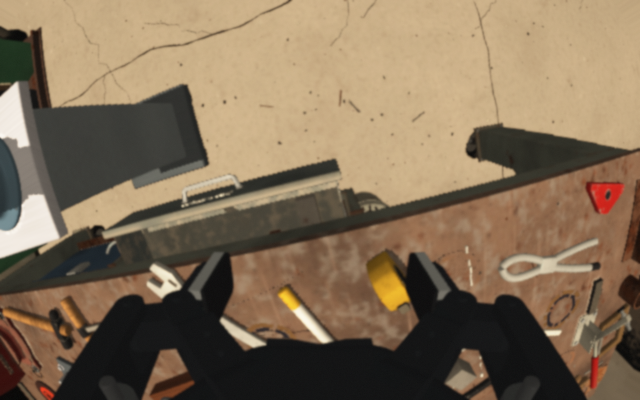

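Run:
```python
import cv2,numpy as np
f=cv2.imread('pics/a_top.png'); 
a=cv2.resize(f[170:250,240:345],None,fx=7,fy=7,interpolation=cv2.INTER_CUBIC)
cv2.imwrite('pics/c1.png',a)
cv2.imwrite('pics/c2.png',cv2.resize(f[140:245,375:480],None,fx=5.5,fy=5.5,interpolation=cv2.INTER_CUBIC))
f=cv2.imread('pics/a_scene.png')
cv2.imwrite('pics/c3.png',cv2.resize(f[165:240,215:325],None,fx=7,fy=7,interpolation=cv2.INTER_CUBIC))
```

```text
(no output)
```

View pics/c1.png

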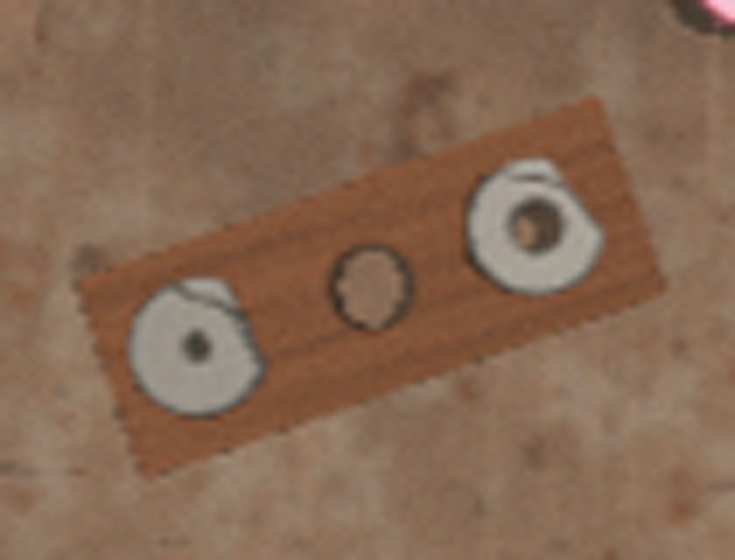

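View pics/c2.png

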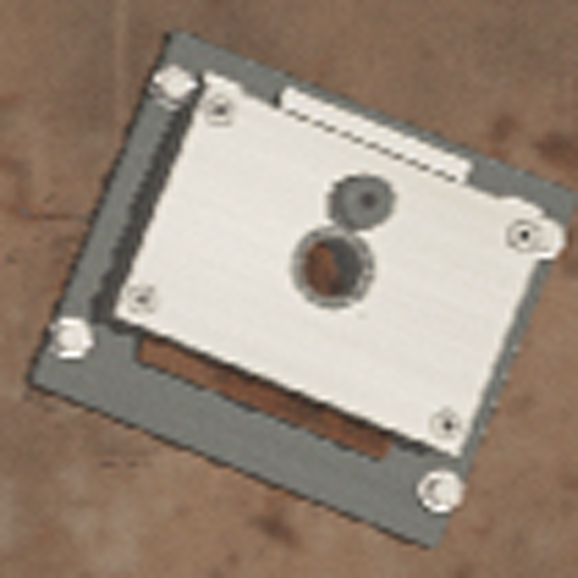

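View pics/c3.png

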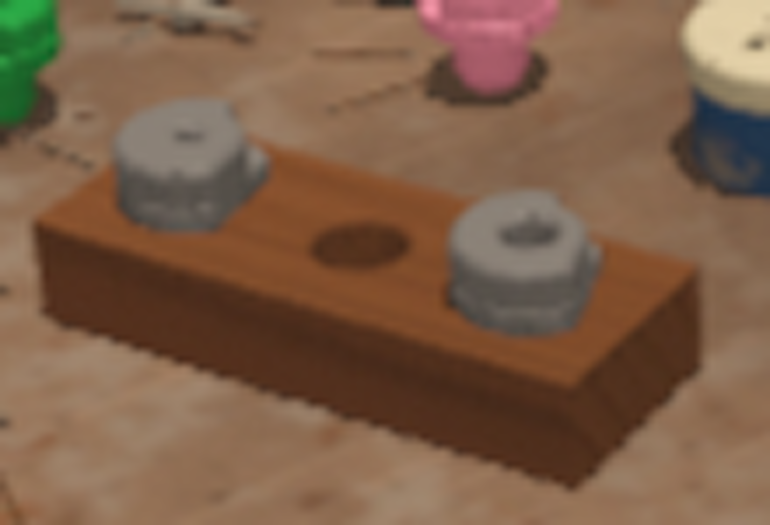

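```bash
cat >> h.py <<'E'
from scipy.optimize import least_squares
def ray(p,xy,st=None):
    u=(xy[0]-p['cx'])/p['fx']; v=(xy[1]-p['cy'])/p['fy']
    if 'mount' in p:
        r=np.hypot(u,v); d=np.array([np.sin(r)*u/r,-np.sin(r)*v/r,-np.cos(r)]) if r>0 else np.array([0,0,-1.])
        M=T(st)@p['mount']; return M[:3,3],M[:3,:3]@d
    Rm=R.from_euler('xyz',p['rotation']).as_matrix()
    d=np.array([u,-v,-1.]); return p['origin'],Rm@(d/np.linalg.norm(d))
def proj(p,X,st=None):
    if 'mount' in p:
        M=T(st)@p['mount']; c=M[:3,:3].T@(np.asarray(X)-M[:3,3])
        a=np.hypot(c[0],c[1]); th=np.arctan2(a,-c[2]); return np.array([p['cx']+p['fx']*th*c[0]/a,p['cy']-p['fy']*th*c[1]/a])
    Rm=R.from_euler('xyz',p['rotation']).as_matrix(); c=Rm.T@(np.asarray(X)-p['origin'])
    return np.array([p['cx']+p['fx']*c[0]/-c[2],p['cy']-p['fy']*c[1]/-c[2]])
def atz(p,xy,z,st=None):
    o,d=ray(p,xy,st); return o+d*(z-o[2])/d[2]
def tri(rays):
    A=np.zeros((3,3));b=np.zeros(3)
    for o,d in rays:
        P=np.eye(3)-np.outer(d,d);A+=P;b+=P@o
    x=np.linalg.solve(A,b); return x,[np.linalg.norm((np.eye(3)-np.outer(d,d))@(x-o)) for o,d in rays]
E
python3 - <<'E'
from h import *
top={'fx': 420.8098977525566, 'fy': 420.8098977525566, 'cx': 319.9044583224561, 'cy': 195.3718528254621, 'origin': np.array([ 493.70583586,  218.66083815, 1070.02155979]), 'rotation': np.array([ 0.03797163,  0.01656335, -1.56660175])}
sc={'fx': 485.7107720448329, 'fy': 485.7107720448329, 'cx': 310.99612722812054, 'cy': 196.8639702690255, 'origin': np.array([   8.31591549, -442.78881509,  571.75112998]), 'rotation': np.array([ 1.02747324,  0.02341811, -0.70320744])}
tc=lambda x,y:(240+x/7-.43,170+y/7-.43)
jc=lambda x,y:(375+x/5.5-.41,140+y/5.5-.41)
print('wide',atz(top,tc(535,225),58),'narrow',atz(top,tc(197,346),58))
w=atz(top,tc(533,228),58)
print('bore tri',tri([ray(top,tc(535,225)),ray(sc,(215+530/7-.4,165+232/7-.4))]))
print('corner',atz(top,tc(603,235),58)-w)
h=atz(top,jc(335,268),48); s=atz(top,jc(362,202),63); print('hole',h,'screw',s,np.linalg.norm((s-h)[:2]),np.degrees(np.arctan2(*(s-h)[1::-1])))
print('hole tri',tri([ray(top,jc(335,268)),ray(sc,(410.5,260.5))]))
for a in ((h),(w)): print(proj(sc,a),np.linalg.norm(a[:2]))
st=env.state(); print(st['position'],T(st)[:3,:3])
E
```

```text
wide [516.78623331 244.92071723  58.        ] narrow [474.73340222 360.97938946  58.        ]
bore tri (array([517.75635509, 244.32107419,  55.22566034]), [np.float64(1.1284743386889717), np.float64(1.1284743386889475)])
corner [ -2.31282688 -24.06574755   0.        ]
hole [550.55778775 -44.10140546  48.        ] screw [578.45601421 -52.09315068  63.        ] 29.020320999652256 -15.984926346900552
hole tri (array([551.21790442, -45.26314907,  45.58004144]), [np.float64(0.7354627046191917), np.float64(0.7354627046191696)])
[409.39993053 259.29046443] 552.3212938328012
[288.54930757 196.72134383] 571.2456869364826
[155.00120921 631.26293272 221.77275085] [[-9.71158849e-01  2.38433406e-01 -1.83753970e-05]
 [ 2.38433406e-01  9.71158849e-01  2.06256295e-05]
 [ 2.27632685e-05  1.56494542e-05 -1.00000000e+00]]
```

```bash
python3 -m handwheel '[[-0.04,-0.025,0.002,0,0,0,1],[-0.08,-0.05,0.005,0,0,0,1],[-0.12,-0.075,0.008,0,0,0,1],[-0.16,-0.1,0.012,0,0,0,1],[-0.2,-0.125,0.015,0,0,0,1]]' 40
python3 -m handwheel '[[-0.04,-0.025,0.002,0,0,0,1],[-0.08,-0.05,0.005,0,0,2,1],[-0.12,-0.075,0.008,0,0,4,1],[-0.16,-0.1,0.012,0,0,6,1],[-0.2,-0.13,0.015,0,0,8,1]]'
```

```text
t: 1.7
position: [320.6, 460.7, 206.8]
tool_rot: [3.141, 0.0, 2.901]
contact_force: [0.7, 0.3, -0.4]
gripper_width: 85.9
t: 2.2
position: [483.7, 287.7, 192.0]
tool_rot: [3.14, 0.0, 2.761]
contact_force: [-0.2, 0.3, 0.0]
gripper_width: 85.6
```

```bash
cat > snap.py <<'E'
from h import *
import sys,pickle
st=env.state(); p=env.read_camera("wrist"); n=sys.argv[1]
cv2.imwrite(f'pics/{n}.png',p['frame']); pickle.dump((st,p),open(f'{n}.pkl','wb'))
print(st['t'],st['position'],np.degrees(st['tool_rot']))
for t in sys.argv[2:]: print(t,[(np.round(d['xy']),round(d['conf'],2)) for d in env.find_in(t,p)])
E
python3 snap.py w1 wide_head wide_flat narrow_head
```

```text
2.2 [483.7462043  287.65775641 192.00946211] [1.79923105e+02 1.92134854e-02 1.58192588e+02]
wide_head [(array([501., 121.]), 0.96), (array([267., 310.]), 0.64), (array([457., 257.]), 0.64), (array([291., 228.]), 0.55), (array([385., 149.]), 0.47)]
wide_flat [(array([457., 260.]), 0.81), (array([293., 228.]), 0.8), (array([269., 310.]), 0.79), (array([500., 123.]), 0.64)]
narrow_head [(array([386., 149.]), 0.62)]
```

View pics/w1.png

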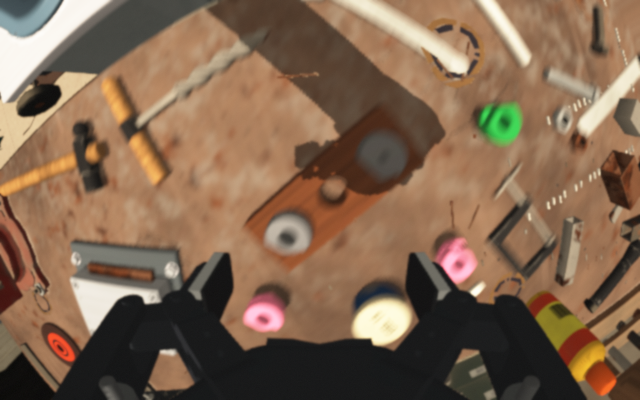

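```bash
python3 -m handwheel '[[-0.02,-0.01,0.01,0,0,0,1],[-0.04,-0.02,0.02,0,0,0,1],[-0.047,-0.027,0.03,0,0,0,1],[-0.047,-0.027,0.03,0,0,0,1],[-0.047,-0.027,0.03,0,0,0,1]]'
python3 snap.py w2 wide_head wide_flat
python3 - <<'E'
import cv2
f=cv2.imread('pics/w2.png'); cv2.imwrite('pics/w2c.png',cv2.resize(f[150:400,200:440],None,fx=2.4,fy=2.4,interpolation=2))
E
```

```text
t: 2.9
position: [514.9, 247.3, 161.4]
tool_rot: [-3.142, -0.002, 2.763]
contact_force: [0.0, -0.0, 0.3]
gripper_width: 85.8
2.9 [514.90706134 247.30230598 161.44021738] [-1.79998199e+02 -9.29512840e-02  1.58308296e+02]
wide_head [(array([491., 233.]), 0.95), (array([282., 296.]), 0.94), (array([538.,  86.]), 0.75), (array([314., 198.]), 0.6)]
wide_flat [(array([536.,  84.]), 0.89), (array([284., 296.]), 0.83), (array([490., 235.]), 0.73), (array([319., 195.]), 0.6), (array([419., 108.]), 0.46)]
```

View pics/w2c.png

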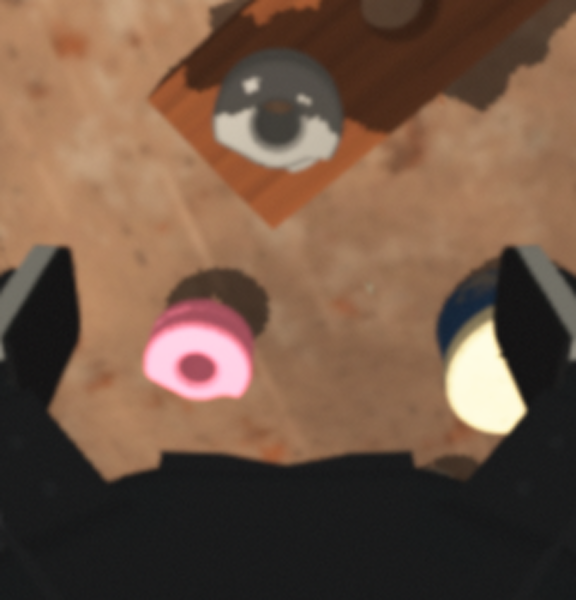

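```bash
cat > ov.py <<'E'
from h import *
import pickle
def draw(n,cx,cy,psi,zb=36,out='ov',s=3.,win=60,bore=8.5,extra=[]):
    st,p=pickle.load(open(n+'.pkl','rb')); c=proj(p,(cx,cy,zb+22),st)
    x0,y0=int(c[0]-win),int(c[1]-win); x0=max(x0,0);y0=max(y0,0)
    im=cv2.resize(p['frame'][y0:y0+2*win,x0:x0+2*win],None,fx=s,fy=s,interpolation=2)
    def line(P,col):
        q=np.array([(proj(p,X,st)-(x0,y0)+.5)*s for X in P]).astype(int); cv2.polylines(im,[q.reshape(-1,1,2)],False,col,1)
    def pt(r,a,z): a=np.radians(a+psi); return (cx+r*np.cos(a),cy+r*np.sin(a),zb+z)
    line([pt(bore,a,22) for a in range(0,361,10)],(0,255,0))
    line([pt(24,a,22) for a in range(84,317,4)],(0,255,0))
    line([pt(24,-43.9,22),pt(17.3,0,22)]+[pt(17.3,a,22) for a in range(0,85,4)]+[pt(24,84,22)],(0,255,255))
    line([pt(24,a,8) for a in range(44,85,4)],(255,0,255))
    line([pt(24,a,0) for a in range(84,317,4)],(255,0,0))
    for P in extra: line(P,(0,0,255))
    cv2.imwrite(f'pics/{out}.png',im)
if __name__=='__main__':
    rs=[]
    for n,xy in (('w1',(289.5,236)),('w2',(315.8,199.6))):
        st,p=pickle.load(open(n+'.pkl','rb')); rs.append(ray(p,xy,st)); print(atz(p,xy,58,st))
    print(tri(rs))
    st,p=pickle.load(open('w2.pkl','rb')); c=atz(p,(315.8,199.6),58,st)
    draw('w2',c[0],c[1],-52,out='ov1')
E
python3 ov.py
```

```text
[516.78822396 241.80676664  58.        ]
[513.9960569  243.79117932  58.        ]
(array([509.38733179, 246.3653345 ,  77.22548443]), [np.float64(0.5965433035941039), np.float64(0.5965433035941762)])
```

View pics/ov1.png

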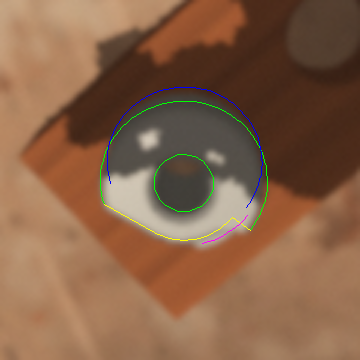

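```bash
python3 -m handwheel '[[0,-0.001,0.02,0,0,0,1],[0,-0.002,0.04,0,0,0,1],[0,-0.003,0.05,0,0,0,1],[0,-0.003,0.05,0,0,0,1],[0,-0.003,0.05,0,0,0,1]]'
python3 snap.py w3 wide_head wide_flat
python3 - <<'E'
import cv2
f=cv2.imread('pics/w3.png'); cv2.imwrite('pics/w3c.png',cv2.resize(f[130:270,240:400],None,fx=4.2,fy=4.2,interpolation=2))
E
```

```text
t: 3.55
position: [515.3, 243.6, 112.3]
tool_rot: [3.141, 0.0, 2.762]
contact_force: [-0.0, -0.2, 0.2]
gripper_width: 85.2
3.55 [515.34640273 243.58110748 112.32397546] [1.79958830e+02 2.14552922e-02 1.58235633e+02]
wide_head [(array([321., 212.]), 0.94), (array([568.,  82.]), 0.78), (array([519., 250.]), 0.77), (array([281., 321.]), 0.68)]
wide_flat [(array([320., 209.]), 0.91), (array([520., 250.]), 0.83), (array([568.,  84.]), 0.73), (array([282., 320.]), 0.62)]
```

View pics/w3c.png

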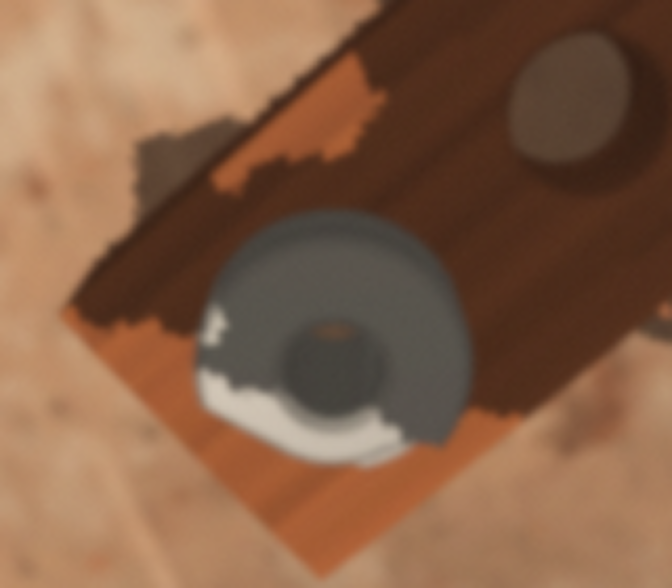

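View pics/w3.png

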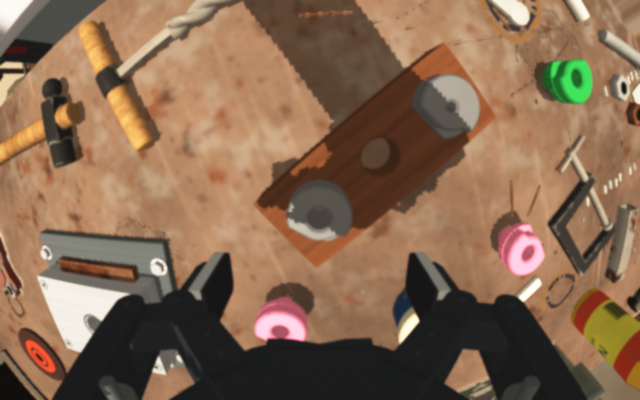

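Run:
```python
from ov import *
rs=[]
for n,xy in (('w1',(289.5,235)),('w2',(315.8,200)),('w3',(318.8,218))):
    st,p=pickle.load(open(n+'.pkl','rb')); rs.append(ray(p,xy,st)); print(atz(p,xy,58,st))
print(tri(rs[1:]),tri(rs))
a=rs[2][0]+rs[2][1]*(58-rs[2][0][2])/rs[2][1][2]
for k,psi in enumerate((-52,-48)): draw('w3',a[0],a[1],psi,out=f'ov2_{k}',s=5,win=50)
A=np.hstack([cv2.imread(f'pics/ov2_{k}.png') for k in (0,1)]); cv2.imwrite('pics/ov2.png',cv2.resize(A,(800,400)))
```

```text
[515.78701705 242.24710694  58.        ]
[514.32861374 243.6578704   58.        ]
[514.83509934 242.75429772  58.        ]
(array([511.54232259, 244.47327761,  68.11136149]), [np.float64(0.3837996102715544), np.float64(0.38379961027151105)]) (array([511.91923646, 244.50010886,  67.61506463]), [np.float64(0.476768899973927), np.float64(0.3257163936591314), np.float64(0.5503217580157397)])
```

View pics/ov2.png

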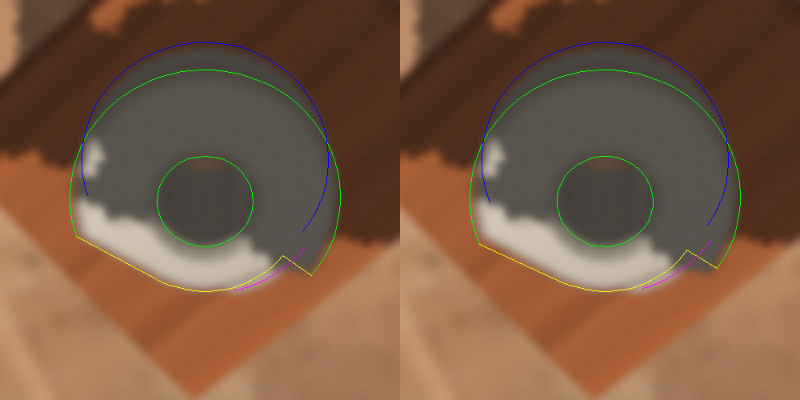

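```bash
python3 -m handwheel '[[0,0,0.02,0,0,0,1],[0,0,0.04,0,0,0,1],[0,0,0.0485,0,0,0,1],[0,0,0.0485,0,0,0,0.3],[0,0,0.0485,0,0,0,-1]]' 60
python3 -m handwheel '[[0,0,0,0,0,0,-1],[0,0,0,0,0,0,-1],[0,0,0,0,0,0,-1],[0,0,0,0,0,0,-1],[0,0,0,0,0,0,-1]]' 60
python3 snap.py w4
```

```text
t: 4.2
position: [515.7, 243.3, 64.0]
tool_rot: [3.141, 0.001, 2.761]
contact_force: [0.9, -0.6, 0.6]
gripper_width: 59.0
t: 4.7
position: [515.2, 243.1, 63.4]
tool_rot: [3.141, 0.0, 2.761]
contact_force: [-0.9, 0.2, -0.3]
gripper_width: 0.1
4.7 [515.15828009 243.0783535   63.44120739] [1.79986927e+02 7.43229614e-03 1.58210126e+02]
```

View pics/w4.png

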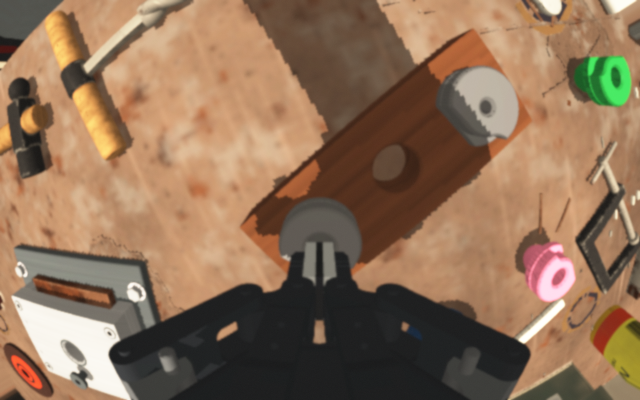

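Run:
```python
from ov import *
P={'wide':(516.8,244.9,58),'narrow':(474.7,361,58),'hole':(550.6,-44.1,48),'screw':(578.4,-52,63)}
for n in ('w1','w2','w3','w4'):
    st,p=pickle.load(open(n+'.pkl','rb')); print(n,{k:np.round(proj(p,v,st)) for k,v in P.items()})
M=T(st)
for z in (0,6,25): print('tcp+',z,proj(p,(M@[0,0,z,1])[:3],st))
cv2.imwrite('pics/w4c.png',cv2.resize(p['frame'][170:330,230:400],None,fx=4.2,fy=4.2,interpolation=2))
```

```text
w1 {'wide': array([292., 235.]), 'narrow': array([388., 154.]), 'hole': array([121., 316.]), 'screw': array([123., 338.])}
w2 {'wide': array([318., 202.]), 'narrow': array([427., 109.]), 'hole': array([115., 305.]), 'screw': array([118., 330.])}
w3 {'wide': array([323., 219.]), 'narrow': array([455., 107.]), 'hole': array([ 96., 327.]), 'screw': array([100., 354.])}
w4 {'wide': array([325., 249.]), 'narrow': array([490., 108.]), 'hole': array([ 74., 353.]), 'screw': array([ 80., 382.])}
tcp+ 0 [320.58991814 251.93654736]
tcp+ 6 [320.53758942 247.27238179]
tcp+ 25 [320.3906804 234.2518102]
```

View pics/w4c.png

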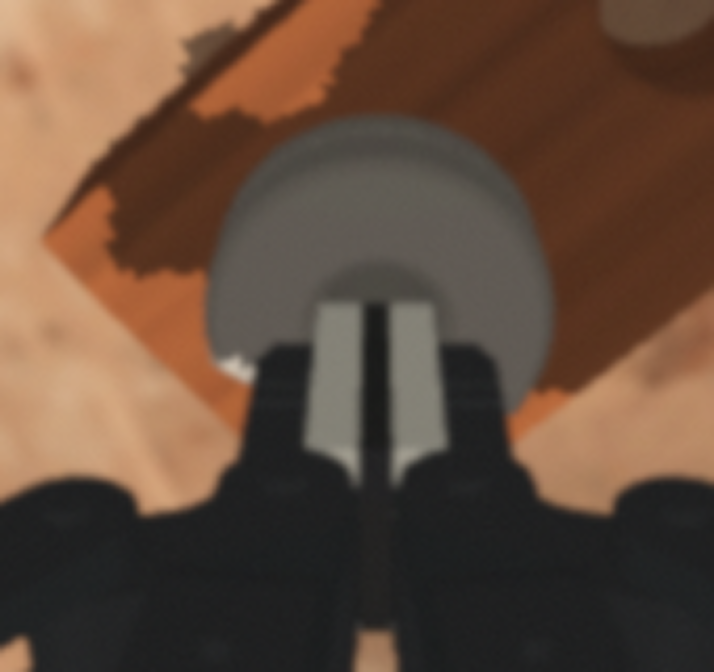

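Run:
```python
from h import *
import pickle
st=env.state(); p=env.read_camera("scene"); pickle.dump((st,p),open('s4.pkl','wb'))
M=T(st); f=p['frame'].copy()
for z in (0,6,25):
    q=proj(p,(M@[0,0,z,1])[:3]); print(z,q)
cv2.imwrite('pics/s4.png',cv2.resize(f[110:250,210:350],None,fx=5,fy=5,interpolation=2)[:600])
w=proj(p,(516.8,244.9,58)); print(w)
st,p=pickle.load(open('w4.pkl','rb'))
for x in (-11,11):
  for z in (0,5,10,15,20,25): print(x,z,proj(p,(M@[x,0,z,1])[:3],st))
```

```text
0 [288.95475777 195.06816775]
6 [289.09204834 197.58044394]
25 [289.52120966 205.43365429]
[289.16267615 196.67364294]
-11 0 [320.39422762 269.3973942 ]
-11 5 [320.35601939 265.16670305]
-11 10 [320.31955359 261.13908782]
-11 15 [320.2847257  257.30153876]
-11 20 [320.2514382  253.64201111]
-11 25 [320.21960015 250.14935257]
11 0 [320.47969819 233.22549936]
11 5 [320.43586359 229.72085805]
11 10 [320.3942801 226.4030705]
11 15 [320.35478778 223.25828547]
11 20 [320.31724056 220.27391595]
11 25 [320.2815049  217.43850723]
```

View pics/s4.png

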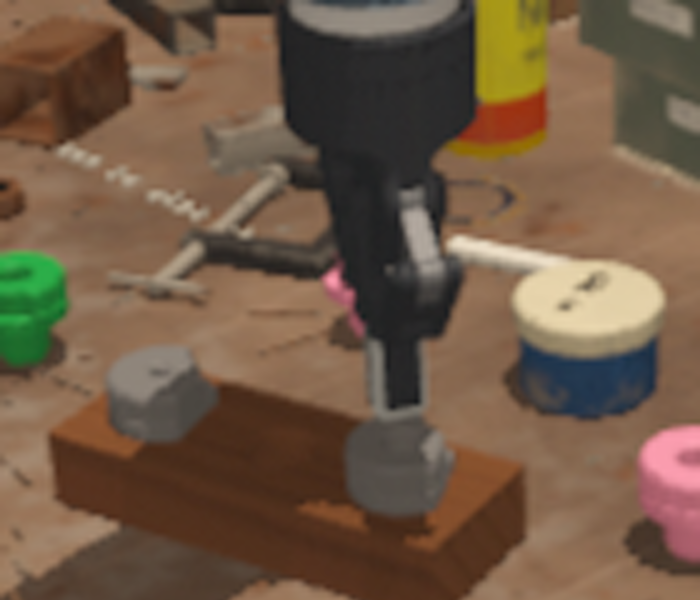

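```bash
python3 -m handwheel '[[0,0,0,0,0,0,1],[0,0,0,0,0,0,1],[0,0,0,0,0,0,1],[0,0,0,0,0,0,1],[0,0,0,0,0,0,1]]' 60
python3 -m handwheel '[[0,0,0.006,0,0,0,1],[0,0,0.012,0,0,0,1],[0,0,0.018,0,0,0,1],[0,0,0.025,0,0,0,1],[0,0,0.025,0,0,0,0.5]]'
python3 -m handwheel '[[0,0,0,0,0,0,-1],[0,0,0,0,0,0,-1],[0,0,0,0,0,0,-1],[0,0,0,0,0,0,-1],[0,0,0,0,0,0,-1]]' 60
python3 - <<'E'
from h import *
import pickle
st=env.state(); p=env.read_camera("scene"); pickle.dump((st,p),open('s5.pkl','wb'))
cv2.imwrite('pics/s5.png',cv2.resize(p['frame'][110:250,210:350],None,fx=5,fy=5,interpolation=2)[:600])
E
python3 snap.py w5
```

```text
t: 5.3
position: [515.1, 243.0, 63.2]
tool_rot: [-3.142, -0.0, 2.761]
contact_force: [0.3, -0.1, -0.6]
gripper_width: 72.4
t: 5.8
position: [513.9, 242.4, 36.7]
tool_rot: [-3.139, -0.002, 2.761]
contact_force: [-0.6, 0.8, -0.0]
gripper_width: 73.4
t: 6.3
position: [515.7, 243.3, 38.9]
tool_rot: [3.14, 0.001, 2.761]
contact_force: [-0.1, -0.3, 4.8]
gripper_width: 45.0
6.35 [515.63987554 243.32235586  38.93282126] [1.79938897e+02 3.83961403e-02 1.58205736e+02]
```

View pics/s5.png

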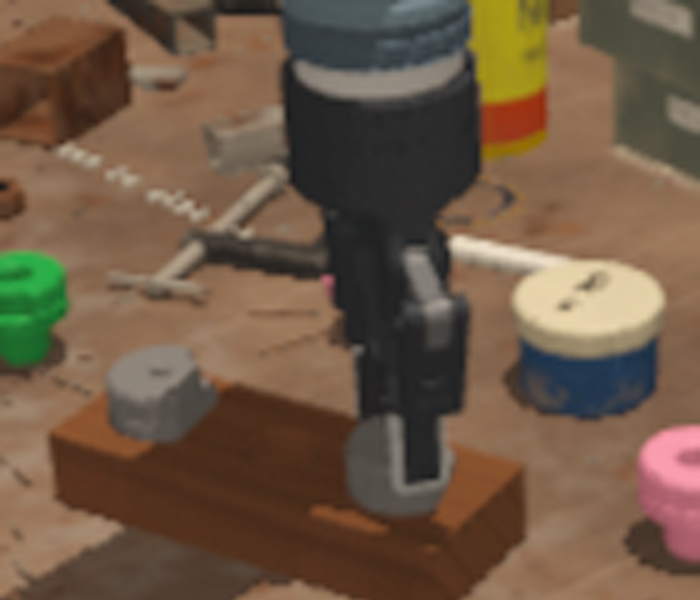

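View pics/w5.png

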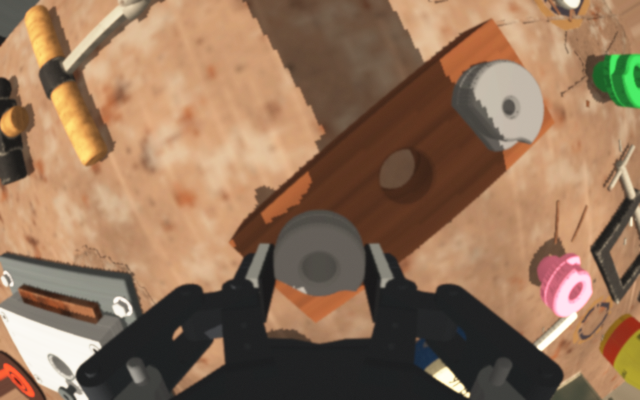

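```bash
python3 -m handwheel '[[0,0,-0.01,0,0,0,-1],[0,0,-0.03,0,0,0,-1],[0,0,-0.05,0,0,0,-1],[0,0,-0.07,0,0,0,-1],[0,0,-0.07,0,0,0,-1]]' 60
python3 - <<'E'
from h import *
import pickle
st=env.state(); p=env.read_camera("scene"); pickle.dump((st,p),open('s6.pkl','wb'))
cv2.imwrite('pics/s6.png',cv2.resize(p['frame'][90:230,210:350],None,fx=5,fy=5,interpolation=2)[:600])
E
python3 snap.py w6;python3 - <<'E'
import cv2
f=cv2.imread('pics/w6.png'); cv2.imwrite('pics/w6c.png',cv2.resize(f[190:320,240:400],None,fx=4.2,fy=4.2,interpolation=2))
E
```

```text
t: 6.9
position: [516.8, 243.6, 110.6]
tool_rot: [3.138, 0.003, 2.761]
contact_force: [1.0, 0.7, -2.3]
gripper_width: 44.8
6.95 [515.67835407 243.24137098 109.05786198] [1.79899722e+02 7.55259205e-02 1.58204916e+02]
```

View pics/s6.png

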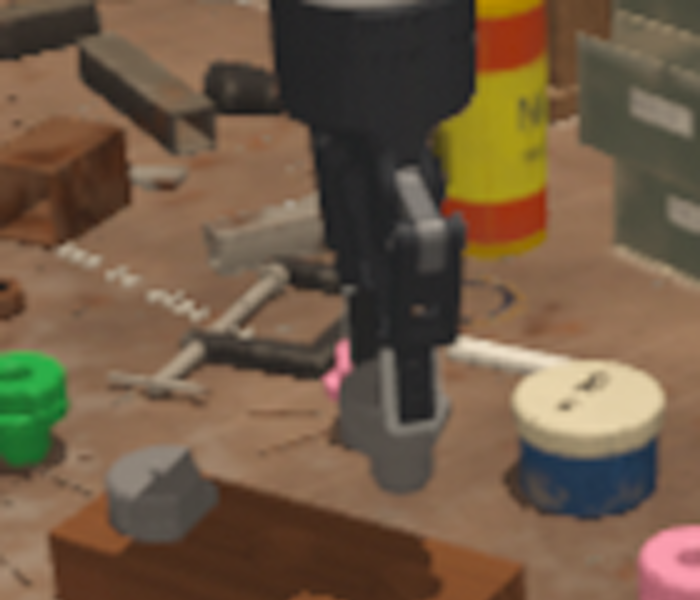

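View pics/w6c.png

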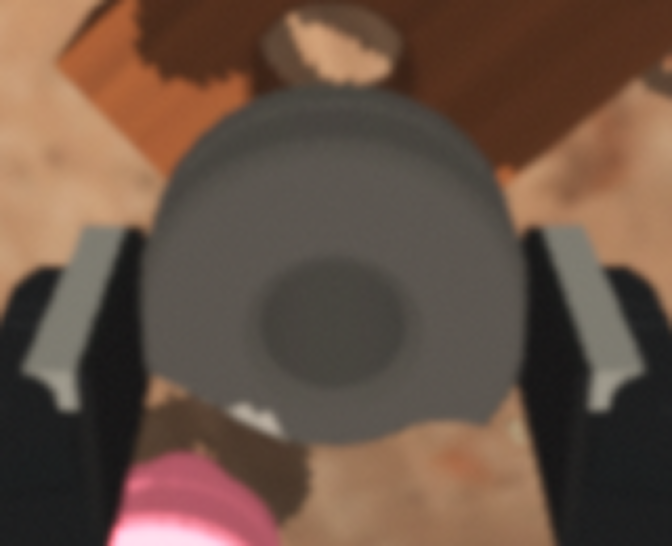

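Run:
```python
from ov import *
for n,xy in (('w6',(319.4,265.8)),):
    st,p=pickle.load(open(n+'.pkl','rb')); M=T(st)
    c=atz(p,xy,M[2,3]+19.1,st); t=np.linalg.inv(M)@np.r_[c,1]; print(c,t)
zb=M[2,3]-2.9
for k,psi in enumerate((-52,-46)): draw('w6',c[0],c[1],psi,zb=zb,out=f'ov3_{k}',s=5,win=50)
A=np.hstack([cv2.imread(f'pics/ov3_{k}.png') for k in (0,1)]); cv2.imwrite('pics/ov3.png',cv2.resize(A,(800,400)))
```

```text
[513.74301589 243.25279615 128.15786198] [  1.77605904  -0.67452597 -19.10356756   1.        ]
```

View pics/ov3.png

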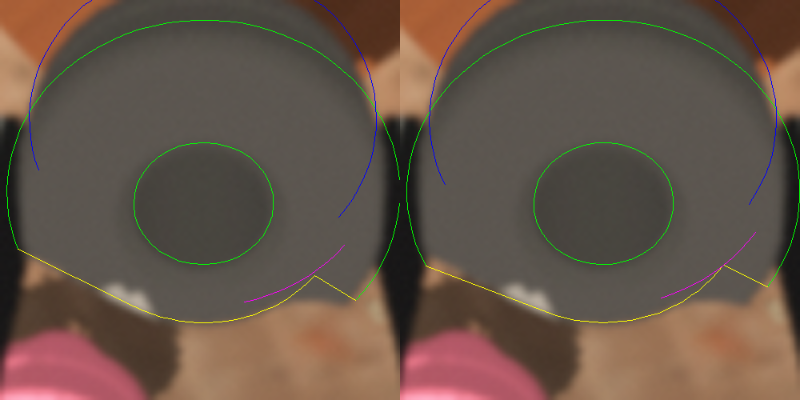

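Run:
```python
from h import *
import pickle
st,p=pickle.load(open('s6.pkl','rb')); M=T(st); print(M[:3,3])
f=lambda X:(proj(p,X)-(210,90)+.5)*5
for x in (-4,0,4):
    print(x,[f((M@[x,0,z,1])[:3]).round(1) for z in (-19.1,2.9,26.9)])
# silhouette edges of model
def edges(x,zb,r):
    P=np.array([f((M@[x+r*np.cos(a),r*np.sin(a),zb,1])[:3]) for a in np.linspace(0,6.28,60)]); return P[:,0].min().round(1),P[:,0].max().round(1),P[:,1].max().round(1)
for x in (-4,0,4): print(x,'head',edges(x,2.9,24),edges(x,-19.1,24),'body',edges(x,14,13),'foot',edges(x,26.9,10))
st,p5=pickle.load(open('s5.pkl','rb'))
im=cv2.resize(p['frame'][155:195,270:310],None,fx=15,fy=15,interpolation=2); cv2.imwrite('pics/s6z.png',im)
```

```text
[516.80420481 243.63519529 110.64391167]
-4 [array([401.5, 379.9]), array([404.1, 428.7]), array([406.9, 480.7])]
0 [array([391.7, 381.6]), array([394.5, 430.5]), array([397.4, 482.4])]
4 [array([382. , 383.4]), array([384.9, 432.2]), array([387.9, 484.2])]
-4 head (np.float64(344.1), np.float64(464.0), np.float64(458.3)) (np.float64(340.8), np.float64(462.1), np.float64(408.9)) body (np.float64(373.1), np.float64(437.7), np.float64(469.0)) foot (np.float64(382.2), np.float64(431.5), np.float64(493.1))
0 head (np.float64(334.4), np.float64(454.5), np.float64(460.2)) (np.float64(331.0), np.float64(452.5), np.float64(410.6)) body (np.float64(363.5), np.float64(428.2), np.float64(470.8)) foot (np.float64(372.7), np.float64(422.1), np.float64(495.0))
4 head (np.float64(324.7), np.float64(444.9), np.float64(462.0)) (np.float64(321.1), np.float64(442.8), np.float64(412.4)) body (np.float64(353.9), np.float64(418.6), np.float64(472.6)) foot (np.float64(363.2), np.float64(412.6), np.float64(496.8))
```

View pics/s6z.png

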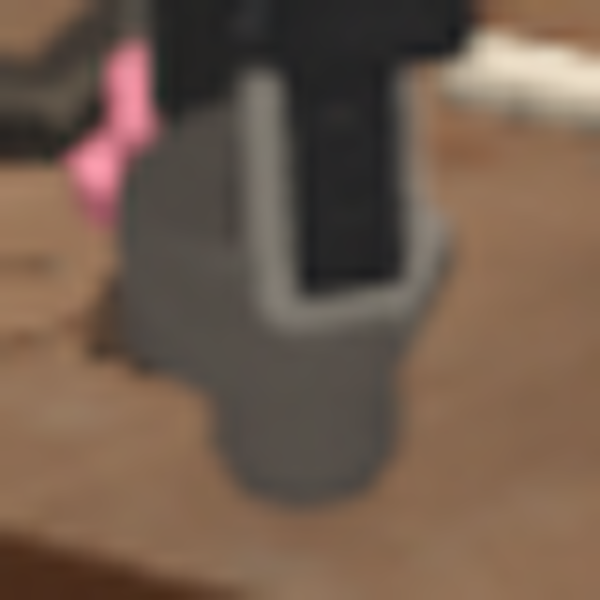

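```bash
python3 -m handwheel '[[-0.025,-0.027,-0.006,0,0,0,-1],[-0.053,-0.056,-0.013,0,0,0,-1],[-0.081,-0.086,-0.015,0,0,0,-1],[-0.109,-0.116,-0.015,0,0,0,-1],[-0.138,-0.146,-0.015,0,0,0,-1]]' 60
python3 -m handwheel '[[-0.025,-0.027,0,0,0,-7,-1],[-0.045,-0.048,0,0,0,-14,-1],[-0.063,-0.066,0,0,0,-21,-1],[-0.063,-0.066,0,0,0,-28,-1],[-0.063,-0.066,0,0,0,-34,-1]]' 60
python3 -m handwheel '[[0,0,0,0,0,0,-1],[0,0,0,0,0,0,-1],[0,0,0,0,0,0,-1],[0,0,0,0,0,0,-1],[0,0,0,0,0,0,-1]]' 60
python3 snap.py w7 jig lock_screw jig_seat
```

```text
t: 7.5
position: [587.6, 54.7, 121.2]
tool_rot: [-3.14, -0.003, 2.762]
contact_force: [0.8, -0.1, -2.3]
gripper_width: 44.9
t: 8.0
position: [621.2, -30.7, 120.6]
tool_rot: [3.142, -0.005, -2.927]
contact_force: [-0.0, 0.4, -2.7]
gripper_width: 45.1
t: 8.5
position: [623.0, -28.2, 123.2]
tool_rot: [-3.141, -0.0, -2.929]
contact_force: [-0.0, 0.1, -3.4]
gripper_width: 45.0
8.5 [622.95606363 -28.21511742 123.20614036] [-1.79993639e+02 -9.59032083e-03 -1.67795952e+02]
jig [(array([323., 105.]), 0.92), (array([591., 155.]), 0.74)]
lock_screw [(array([326., 104.]), 0.98)]
jig_seat [(array([324., 105.]), 0.74)]
```

View pics/w7.png

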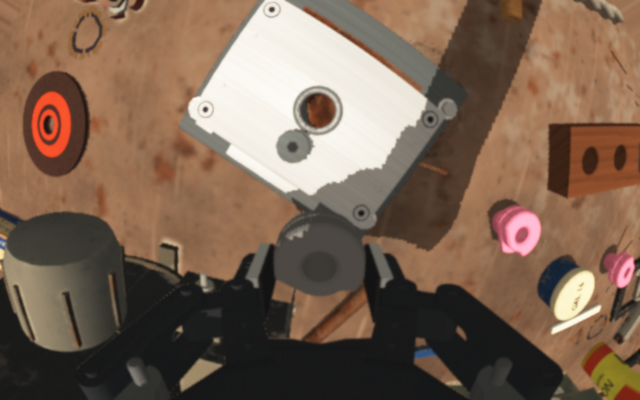

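Run:
```python
from h import *
import pickle
st,p=pickle.load(open('w7.pkl','rb'))
cv2.imwrite('pics/w7c.png',cv2.resize(p['frame'][70:190,250:390],None,fx=5,fy=5,interpolation=2))
```

```text
(no output)
```

View pics/w7c.png

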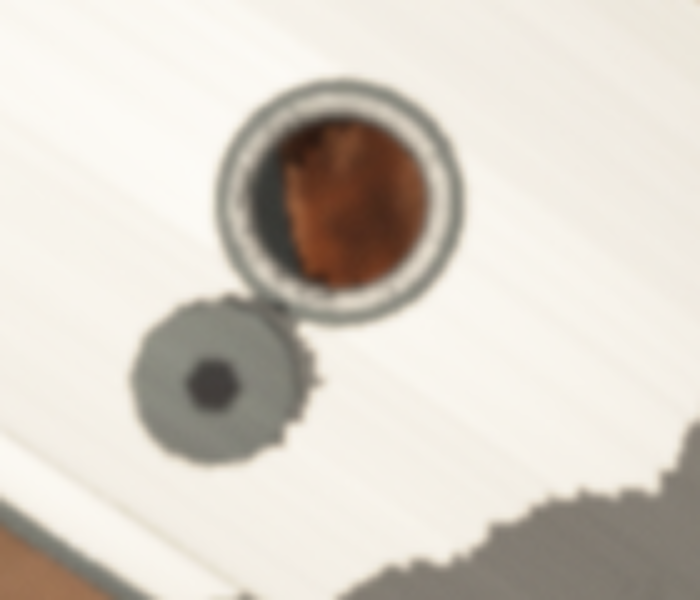

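Run:
```python
from h import *
import pickle
st,p=pickle.load(open('w7.pkl','rb')); M=T(st)
g=lambda x,y:(250+x/5-.4,70+y/5-.4)
h=atz(p,g(341,202),48,st); s=atz(p,g(215,382),63,st)
print(h,s,np.linalg.norm((s-h)[:2]),np.degrees(np.arctan2(*(s-h)[1::-1])),(np.linalg.inv(M)@np.r_[h,1]))
```

```text
[549.34741731 -45.11745932  48.        ] [577.20100425 -56.77443808  63.        ] 30.19449386591658 -22.709752328129014 [75.50562359 -0.95159855 75.21888587  1.        ]
```

```bash
python3 -m handwheel '[[0.03,0,0,0,0,1,-1],[0.06,-0.001,0,0,0,2,-1],[0.077,-0.001,0.01,0,0,3,-1],[0.077,-0.001,0.025,0,0,3,-1],[0.077,-0.001,0.04,0,0,3,-1]]' 60
python3 -m handwheel '[[0,0,0,0,0,0,-1],[0,0,0,0,0,0,-1],[0,0,0,0,0,0,-1],[0,0,0,0,0,0,-1],[0,0,0,0,0,0,-1]]' 60
cat > sc.py <<'E'
from h import *
import pickle,sys
n,x0,y0,w,h,s=sys.argv[1],*map(int,sys.argv[2:7])
st=env.state(); p=env.read_camera("scene"); pickle.dump((st,p),open(n+'.pkl','wb')); print(st['t'],st['position'],np.degrees(st['tool_rot']))
cv2.imwrite(f'pics/{n}.png',cv2.resize(p['frame'][y0:y0+h,x0:x0+w],None,fx=s,fy=s,interpolation=2))
M=T(st); f=lambda X:((proj(p,X)-(x0,y0)+.5)*s).round(1)
print('axis head-under, foot',f((M@[-2.5,0,2.9,1])[:3]),f((M@[-2.5,0,26.9,1])[:3]),'hole',f((550.3,-44.9,48)))
E
python3 sc.py s7 365 200 100 80 8
```

```text
t: 9.2
position: [548.8, -45.6, 83.0]
tool_rot: [3.142, 0.002, -2.981]
contact_force: [1.8, 0.2, -3.2]
gripper_width: 45.3
t: 9.7
position: [548.8, -45.7, 83.8]
tool_rot: [-3.141, 0.001, -2.981]
contact_force: [0.7, -0.5, -2.3]
gripper_width: 45.0
9.7 [548.75038312 -45.72240052  83.82670334] [-1.79986903e+02  7.14424787e-02 -1.70787855e+02]
axis head-under, foot [378.6 355.3] [369.3 446.4] hole [361.3 480.6]
```

View pics/s7.png

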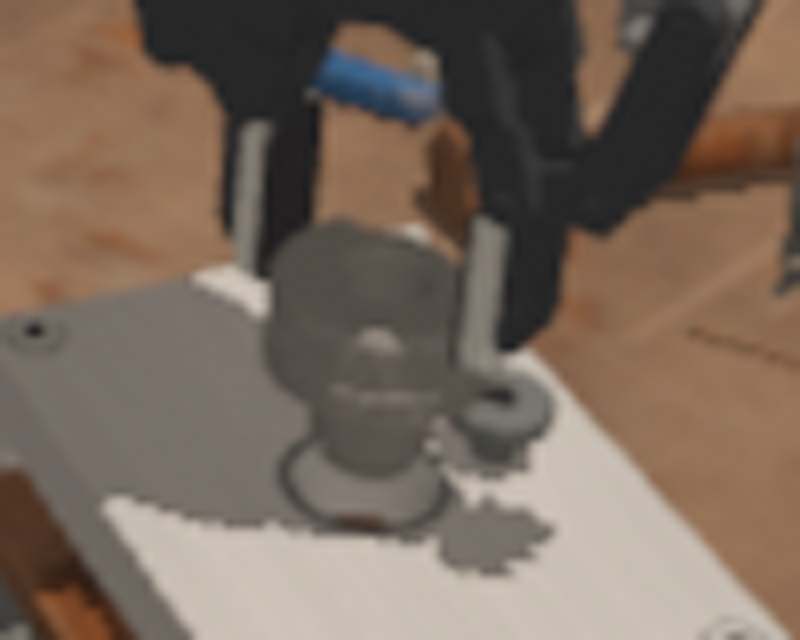

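```bash
python3 -m handwheel '[[0,0,0.004,0,0,0,-1],[0,0,0.008,0,0,0,-1],[0,0,0.011,0,0,0,-1],[0,0,0.014,0,0,0,-1],[0,0,0.016,0,0,0,-1]]' 60
python3 -m handwheel '[[0,0,0.002,0,0,0,-1],[0,0,0.004,0,0,0,-1],[0,0,0.006,0,0,0,-1],[0,0,0.008,0,0,0,-1],[0,0,0.008,0,0,0,-1]]' 60
python3 sc.py s8 365 200 100 80 8; python3 -c "
from h import *
s=env.state();print(s['contact_force'],s['torque'])"
```

```text
t: 10.25
position: [548.3, -45.6, 67.1]
tool_rot: [-3.142, 0.001, -2.981]
contact_force: [-0.4, 0.3, -3.3]
gripper_width: 45.0
t: 10.75
position: [548.1, -45.6, 59.1]
tool_rot: [-3.142, 0.0, -2.981]
contact_force: [1.1, 0.5, -3.8]
gripper_width: 44.9
10.75 [548.13423745 -45.64933841  59.06969521] [-1.79997938e+02  1.45836535e-02 -1.70793798e+02]
axis head-under, foot [366.7 450.4] [357.5 538.7] hole [361.3 480.6]
[ 1.0067897   0.78864145 -3.68336051] [ 0.10140848 -0.39169003 -0.0036744 ]
```

View pics/s8.png

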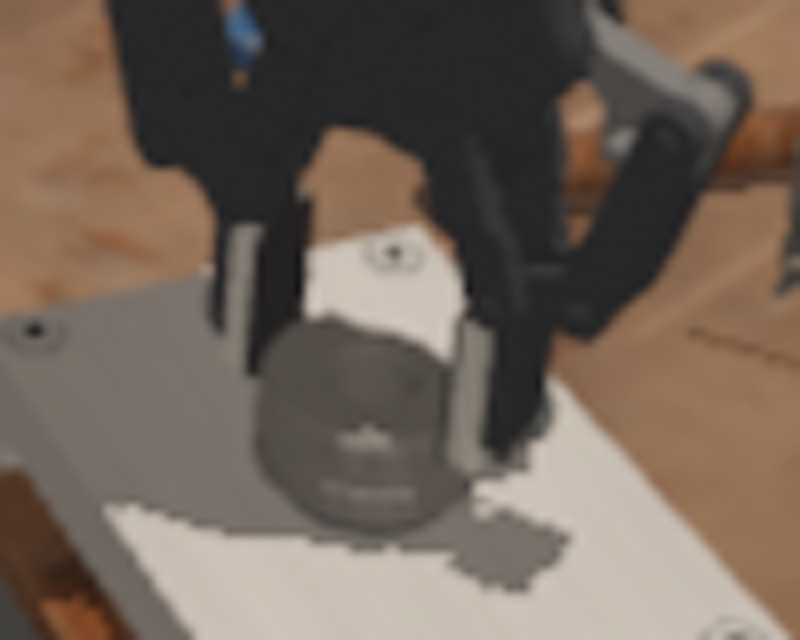

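```bash
python3 -m handwheel '[[0,0,0.002,0,0,0,-1],[0,0,0.004,0,0,0,-1],[0,0,0.006,0,0,0,-1],[0,0,0.0075,0,0,0,-1],[0,0,0.0075,0,0,0,-1]]' 60
python3 -m handwheel '[[0,0,0.0005,0,0,0,-1],[0,0,0.001,0,0,0,-1],[0,0,0.0015,0,0,0,-1],[0,0,0.0015,0,0,0,-1],[0,0,0.0015,0,0,0,-1]]' 60
```

```text
t: 11.3
position: [548.3, -45.6, 51.7]
tool_rot: [-3.141, 0.001, -2.981]
contact_force: [1.8, 1.1, -2.7]
gripper_width: 45.0
t: 11.8
position: [548.6, -45.6, 50.9]
tool_rot: [3.141, 0.001, -2.981]
contact_force: [1.4, 0.1, 3.0]
gripper_width: 45.1
```

```bash
python3 -m handwheel '[[0,0,0.0005,0,0,0,-1],[0,0,0.001,0,0,0,-1],[0,0,0.001,0,0,0,-1],[0,0,0.001,0,0,0,-1],[0,0,0.001,0,0,0,-1]]' 60
python3 sc.py s9 365 200 100 80 8; python3 snap.py w9; python3 -c "
import cv2
f=cv2.imread('pics/w9.png'); cv2.imwrite('pics/w9c.png',cv2.resize(f[180:320,230:410],None,fx=4.2,fy=4.2,interpolation=2))"
```

```text
t: 12.3
position: [548.6, -45.6, 50.9]
tool_rot: [3.141, 0.001, -2.981]
contact_force: [-2.0, 1.2, 9.6]
gripper_width: 45.0
12.3 [548.62943426 -45.62535352  50.89511601] [ 1.79966610e+02  5.34458869e-02 -1.70798778e+02]
axis head-under, foot [365.  479.7] [355.9 567.1] hole [361.3 480.6]
12.35 [548.61243285 -45.62590539  50.88976324] [ 1.79966277e+02  5.14926458e-02 -1.70797869e+02]
```

View pics/s9.png

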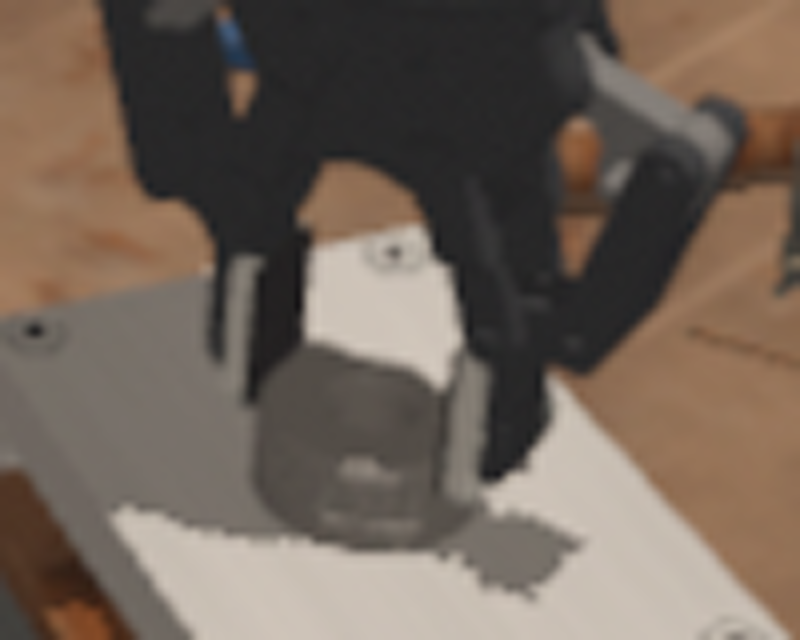

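View pics/w9c.png

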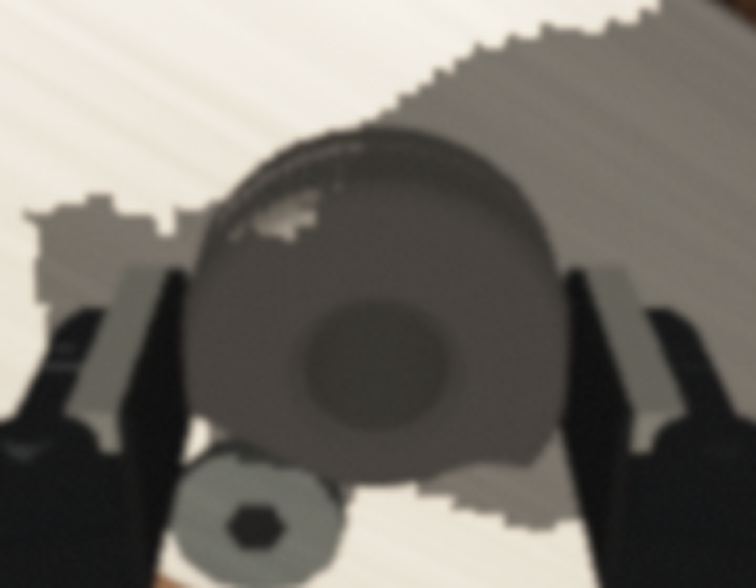

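```bash
python3 -c "
from h import *
print(env.state()['joint_positions'])"
python3 -m handwheel '[[0,0.0004,0,0,0,8,-1],[-0.0001,0.0007,0,0,0,16,-1],[-0.0002,0.001,0,0,0,24,-1],[-0.0004,0.0013,0,0,0,32,-1],[-0.0006,0.0016,0,0,0,40,-1]]' 60
python3 -c "
from h import *
s=env.state();print(s['contact_force'],s['torque'],np.degrees(s['tool_rot']),s['joint_positions'])"
```

```text
[-0.23826198  0.42723235  0.29083258  1.97454614 -0.17396044  0.76252255
  1.88543413]
t: 12.9
position: [549.6, -44.8, 50.9]
tool_rot: [3.141, 0.002, 2.599]
contact_force: [-0.6, -1.0, 8.8]
gripper_width: 44.9
[-0.57941767 -1.00606143  8.84768537] [-0.01499055  0.00532958  0.09406105] [1.79954166e+02 1.20740228e-01 1.48887414e+02] [-0.37105699  0.4481507   0.44821942  1.9797669  -0.27279745  0.76950168
  1.26354795]
```

```bash
python3 -m handwheel '[[0,0.0003,0,0,0,6,-1],[0,0.0005,0,0,0,12,-1],[-0.0001,0.0008,0,0,0,17,-1],[-0.0002,0.0009,0,0,0,20,-1],[-0.0002,0.0009,0,0,0,21,-1]]' 60
python3 -c "
from h import *
s=env.state();print(s['contact_force'],s['torque'],np.degrees(s['tool_rot']))"
python3 snap.py w10; python3 -c "
import cv2
f=cv2.imread('pics/w10.png'); cv2.imwrite('pics/w10c.png',cv2.resize(f[180:320,230:410],None,fx=4.2,fy=4.2,interpolation=2))"
```

```text
t: 13.4
position: [549.9, -44.4, 50.9]
tool_rot: [3.141, 0.001, 2.236]
contact_force: [-1.4, 0.1, 9.5]
gripper_width: 44.6
[-1.41467354  0.10347248  9.52153969] [-0.0186367   0.18844356  0.13576222] [1.79952349e+02 8.38960321e-02 1.28138624e+02]
13.4 [549.9353949  -44.36167965  50.89070906] [1.79952349e+02 8.38960321e-02 1.28138624e+02]
```

View pics/w10c.png

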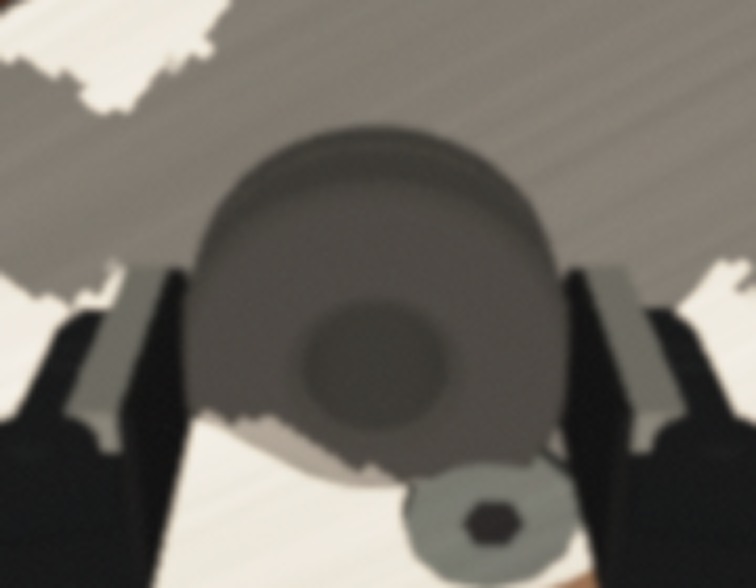

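```bash
python3 -m handwheel '[[0,0,0,0,0,1,-1],[0,0.0001,0,0,0,2,-1],[0,0.0001,0,0,0,3,-1],[0,0.0002,0,0,0,4,-1],[0,0.0002,0,0,0,4,-1]]' 60
python3 -c "
from h import *
s=env.state();print(s['contact_force'],s['torque'],np.degrees(s['tool_rot']))"
```

```text
t: 13.95
position: [550.0, -44.0, 50.9]
tool_rot: [3.141, 0.001, 2.168]
contact_force: [-1.7, 0.4, 9.6]
gripper_width: 45.0
[-1.7213249   0.38845476  9.55182549] [0.12077344 0.13923753 0.13455086] [1.79939683e+02 5.55365113e-02 1.24210939e+02]
```

```bash
python3 -m handwheel '[[0,0.0001,0,0,0,1.5,-1],[0,0.0001,0,0,0,3,-1],[0,0.0002,0,0,0,4,-1],[0,0.0002,0,0,0,5,-1],[0,0.0002,0,0,0,5,-1]]' 60
python3 -c "
from h import *
s=env.state();print(s['contact_force'],s['torque'],np.degrees(s['tool_rot']))"
python3 snap.py w11; python3 -c "
import cv2
f=cv2.imread('pics/w11.png'); cv2.imwrite('pics/w11c.png',cv2.resize(f[180:320,230:410],None,fx=4.2,fy=4.2,interpolation=2))"
```

```text
t: 14.45
position: [550.0, -42.7, 50.9]
tool_rot: [3.141, -0.001, 2.083]
contact_force: [-1.0, 0.8, 10.0]
gripper_width: 44.8
[-1.04058348  0.80657265 10.01963175] [0.28272036 0.37814004 0.44057435] [ 1.79949949e+02 -3.20790342e-02  1.19333051e+02]
14.45 [549.98485151 -42.71132112  50.90929312] [ 1.79949949e+02 -3.20790342e-02  1.19333051e+02]
```

View pics/w11c.png

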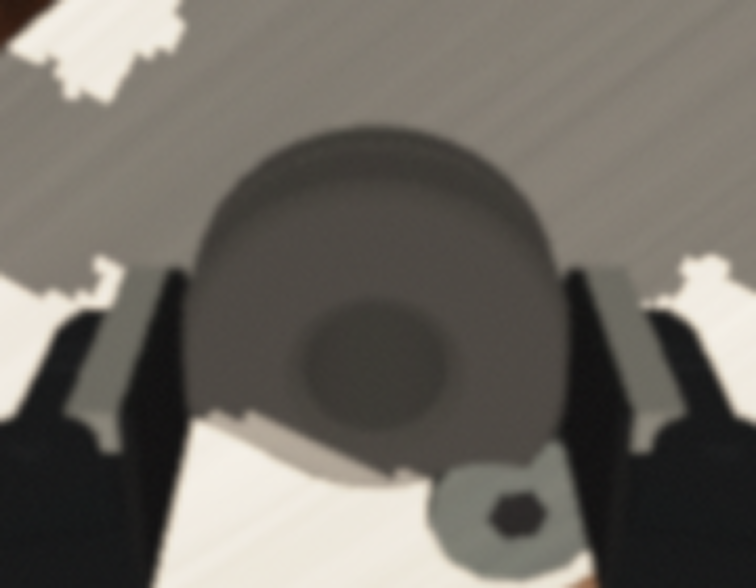

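```bash
python3 -m handwheel '[[0,0,0,0,0,0,1],[0,0,0,0,0,0,1],[0,0,0,0,0,0,1],[0,0,0,0,0,0,1],[0,0,0,0,0,0,1]]' 60
python3 -m handwheel '[[0,0,-0.01,0,0,0,1],[0,0,-0.02,0,0,0,1],[0,0,-0.04,0,0,0,1],[0,0,-0.06,0,0,0,1],[0,0,-0.06,0,0,0,1]]' 60
python3 sc.py s12 365 200 100 80 8; python3 snap.py w12 wide_head wide_flat lock_screw; python3 -c "
import cv2
f=cv2.imread('pics/w12.png'); cv2.imwrite('pics/w12c.png',cv2.resize(f[150:320,220:420],None,fx=3.6,fy=3.6,interpolation=2))"
```

```text
t: 15.0
position: [548.8, -43.4, 48.9]
tool_rot: [-3.141, -0.0, 2.08]
contact_force: [0.0, -0.6, 0.4]
gripper_width: 85.4
t: 15.5
position: [552.5, -43.6, 113.1]
tool_rot: [3.135, 0.003, 2.08]
contact_force: [-0.1, -0.2, 0.6]
gripper_width: 85.3
15.5 [552.4819926  -43.57987436 113.10932452] [179.60099345   0.18138249 119.18488568]
axis head-under, foot [400.2 236.4] [390.7 330.6] hole [361.3 480.6]
15.55 [551.18336479 -43.25275547 111.54659077] [1.79739291e+02 1.01468148e-01 1.19201155e+02]
wide_head [(array([502.,  26.]), 0.97), (array([318., 218.]), 0.79)]
wide_flat [(array([504.,  26.]), 0.85), (array([319., 214.]), 0.64)]
lock_screw [(array([314., 177.]), 0.68)]
```

View pics/s12.png

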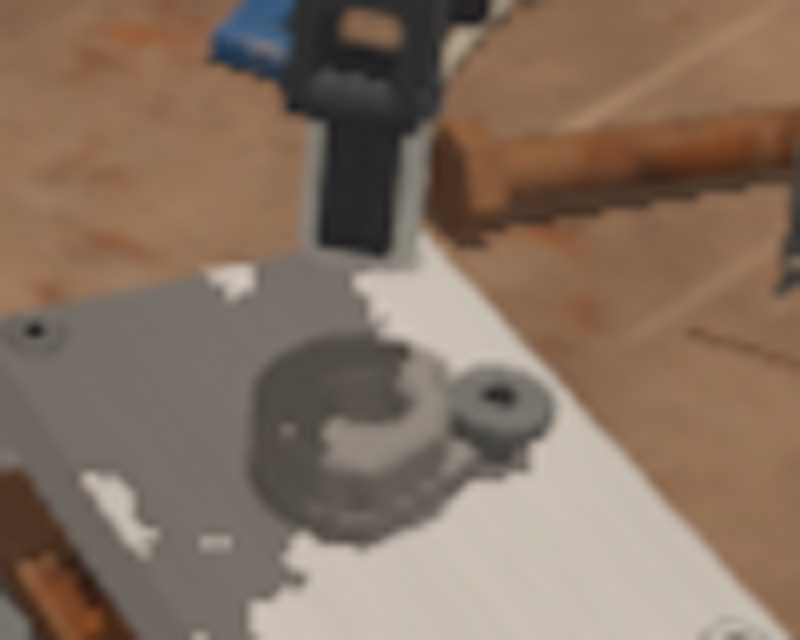

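View pics/w12c.png

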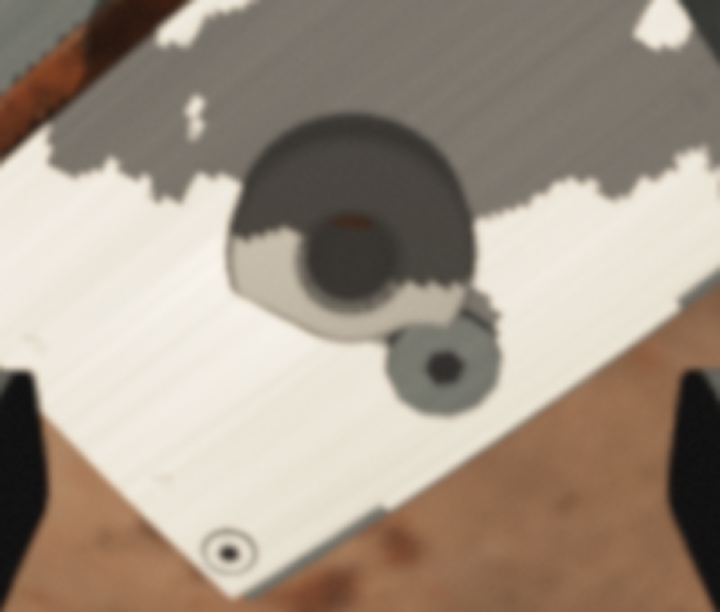

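```bash
python3 -m handwheel '[[0,0,-0.02,0,0,0,1],[0,0,-0.04,0,0,0,1],[0,0,-0.06,0,0,0,1],[0,0,-0.06,0,0,0,1],[0,0,-0.06,0,0,0,1]]' 60
python3 snap.py w13
python3 - <<'E'
from ov import *
st,p=pickle.load(open('w12.pkl','rb')); 
c=atz(p,(220+352/3.6-.4,150+262/3.6-.4),70,st); print(c)
draw('w12',c[0],c[1],-84,zb=48,out='ov4_0',s=5,win=50); draw('w12',c[0],c[1],-76,zb=48,out='ov4_1',s=5,win=50)
A=np.hstack([cv2.imread(f'pics/ov4_{k}.png') for k in (0,1)]); cv2.imwrite('pics/ov4.png',cv2.resize(A,(800,400)))
t=env.read_camera('top'); f0=cv2.imread('pics/a_top.png'); d=cv2.resize(np.hstack([f0[190:240,240:340],t['frame'][190:240,240:340]]),None,fx=4,fy=4,interpolation=2); cv2.imwrite('pics/nar.png',d)
print(env.state()['contact_force'])
E
```

```text
t: 16.25
position: [548.9, -43.0, 168.6]
tool_rot: [-3.141, -0.0, 2.081]
contact_force: [-0.9, -0.4, 0.4]
gripper_width: 85.4
16.25 [548.87581236 -43.02479686 168.61915098] [-1.79961841e+02 -2.58381488e-02  1.19213117e+02]
[548.81567207 -43.67749364  70.        ]
[-0.04530754  0.1396161  -0.21023533]
```

View pics/ov4.png

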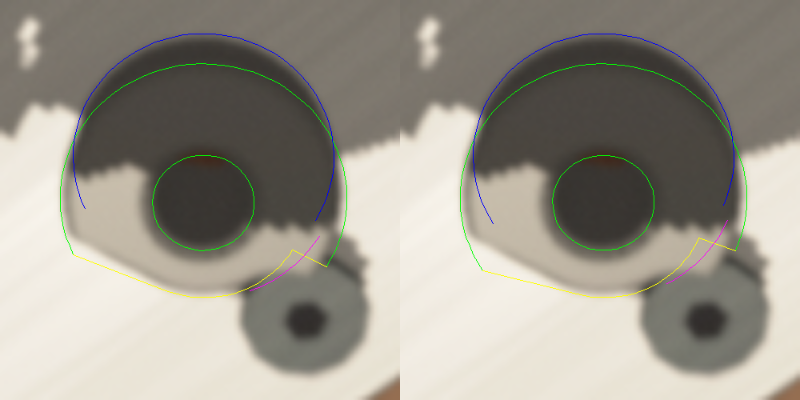

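View pics/nar.png

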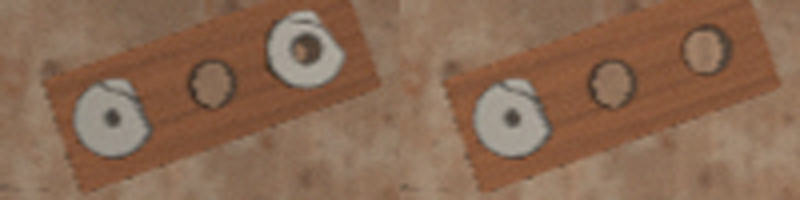

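```bash
python3 -c "
from rig import env
print(env.finish_job())"
```

```text
the job is handed in; nothing more can be done
None
```

I seated the wide-bored bushing home in the jig's hole, twisted it clockwise against the lock screw and let go. I handed the job in at about 16 s of the 48 s allowed; no verdict was reported.

**Last checks**
- **Seat:** the bushing bottomed at a TCP height of 50.9 mm, which is what I predicted for home, with about 10 N of push. The scene view shows the head flat on the plate.
- **Twist:** the overlay puts the flat at about -84°, against -22° for the screw direction. That is roughly 62° clockwise, where the stop is given as about 61°. The final wrist picture shows the screw head over the ledge and against the stop wall. The moment about the tool axis rose to 0.44 N·m there.
- **Narrow bushing:** it looks unmoved in the top view, before against after.
- **Robot:** it was about 120 mm above its release height, touching nothing, with the force reading near zero.

**What failed or disagreed**
- **Grasp height:** the first grasp closed empty above the head. The fingertips stand about 25–30 mm farther back than the text says, so I lowered the gripper 25 mm and the second grasp held.
- **Gripper width:** it read 45 mm on the 48 mm head.
- **Calibration:** the wrist overlay drew the head about 5–7 % too large, and triangulating the head's height from wrist views alone gave about 68 mm where 58 mm is right.
- **Screw direction:** the top view gave -16° and the wrist view -22.7°. I steered the flat to about -21°.
- **Twist travel:** the tool turned about 70° before the torque rose, against the 61° expected. Near the end the TCP shifted about 1.5 mm as the bushing met the stop.

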